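Point out the brake van to the buyer, then push it across to him

ROBOT

A 6-joint arm with a two-finger parallel gripper is mounted at the origin on the work surface. World frame = base frame: x ahead of the robot, y to its left, z up, the work surface at z = 0. Lengths are in m, angles in degrees, forces in N, time in s.
With the tool pointing down it reaches from about 0.4 to 0.825 m from the base axis. Payload 7 kg.
Tool frame: the origin (TCP) lies between the finger pads, 19 mm behind the fingertips; this is the grasp point; z points along the fingers, y is the line along which they close (so a half turn about z gives the same grasp; the last joint's range is limited). The gripper opens to 88 mm and grips with 3 to 60 N. Pads are 19 mm wide; open, the fingers measure 130 mm over their backs; the gripper's body (78 mm by 193 mm) begins 47 mm behind the grasp point.
Start: joints at [-53.394, 20.546, 0.682, 0, -70.136, -16.507], TCP at [0.232, -0.634, 0.245] pointing down, gripper open.
Joint ranges: [-176.03, 176.03], [-82.01, 121.73], [-58.28, 71.71], [-173.87, 95.51], [-174.79, -0.11], [-173.66, 173.66]. Speed limits (degrees/s): [136.94, 136.94, 172.46, 180, 180, 180].

INTERFACE

Orientations are given as [roll, pitch, yaw] about the fixed x, y, z axes, in that order (R = Rz(yaw) Ry(pitch) Rx(roll)).
In Python, from plant import ctrl gives the robot as it stands.
- The arm moves only by the tool arm_command, never from a script. Its argument "steps" is a list of rows, each an object with "translation": the shift along the tool's x, y, z in mm, a list of three; "rotation": the turn, a rotation vector about the tool's x, y, z in units of 5 degrees (1.0 is 5 degrees), a list of three; "claw": the finger opening in mm, from 0 to 87.6. In form: [{"translation": [x, y, z], "rotation": [rx, ry, rz], "claw": claw}, ...]. A call has 1 to 5 rows; each row is the pose to reach, as a shift and turn from the pose commanded when the call began, along the tool's axes at that moment; what a row does not reach only later rows make up. A row lasts 1/10 s, in which the tool goes at most 50 mm and 8.59 degrees, less where a joint would pass 70% of its speed; a pose out of reach is approached as far as the arm can. A call with a gripper value outside its range is refused whole. The fingers move at their own pace and stop on an object; the grip force is fixed at half the most. Time passes only in rows, so rows that repeat a pose let the fingers close. It gives the time, the measured TCP pose, the force, the opening and the grip force at its end, in the units of the state.
- ctrl.get_obs(): the state, without advancing time (a new reading comes with each control period).
- ctrl.snapshot(name): name is "scene" or "top"; returns (picture, depth): 420x560x3 uint8, red, green, blue; 420x560 float32, m along the optical axis (not along the pixel's ray), 0 where there is no reading.
- ctrl.calibration(name): a dict with "vertical_fov" (degrees; the focal length in pixels is half the picture's height over the tangent of half this angle, whatever the lens; pixels are square), "cx", "cy" (the principal point, pixels), "k1" (the pictures are not rectified: a ray, as slopes to the right and down, at radius r is drawn at 1 + k1 r^2 times it, then the intrinsics apply), "rvec" (rotation vector, rad) and "tvec" (3), from world to camera coordinates, as OpenCV has them. Camera axes: x right, y down, z forward; pixel columns grow to the right and rows downward; lengths in m; the calibration is good to about 2 mm. A picture is of the moment at which its call begins. calibration takes no time and is no camera call.
- ctrl.close_job(): hands the job in; it is judged then, once.
The state is a dict: "clock": time; "joint_pos": joint angles; "qvel": joint speeds; "tau": joint torques, N m; "tool_pos": TCP position; "orientation": TCP orientation; "force": force on the tool from outside, world axes, zero at the start; "moment": the same for the moment, N m; "opening": finger opening in m; "gripper_force": force on a finger pad.
Only numpy, scipy, OpenCV 4.12 (cv2) and the standard library are available. Lean on these libraries where they do the work, as an engineer would, in place of code of your own. Each camera call takes 0.05 s, during which the arm holds its last target. There are 200 camera calls.

TASK

A buyer on the far side of the table asks which wagon in the row is the brake van, the one with the raised lookout on its roof. Point it out from above: keep the fingertips just above the lookout, without touching it, for at least two seconds. Then push the van gently, without pinching or lifting it, straight forward out of the row until its leading buffers touch the wooden stop strip on the board's far edge or stand within a centimetre of it; leave the other wagons and everything else where they stand.

Things in the scene. Friction and masses are not known exactly. Their poses are not given: they have to be found in the camera images.
- brake_van: 0-gauge model goods van, red-brown, grey barrel roof, told apart by the raised lookout across its roof. 182 mm long over buffers, 60 wide, roof 74 high, lookout top 90 above the wheel treads, 180 to 280 g. Anywhere in the row of five. Origin: its middle, at wheel-tread level on the board. x along it to the far side (buyer), z up. Slides under 1 to 4 N (stiff wheels), stays where left.
- near_buffers (a point): The end to push on: point midway between the faces of the brake van's two near-end buffers, x = -91 mm on the van, 22 mm above the wheel treads. The buffers are 11.5 mm across, at y = +-17.5 mm, the coupling loop between them is 17.5 mm wide and flush with them; all stand 16 mm proud of the end wall, which is 58 mm wide and 25 to 63 mm up. Axes as the van's.
- lookout: The raised lookout on the brake van's roof: a low box with a slightly rounded top, 58 mm along the van, 60 mm across, standing 16 mm above the roof; its middle lies 49 mm ahead (+x) of the van's middle. Fixed to the van. Origin: the middle of its top. z up.
- lead_buffers (a point): Point midway between the faces of the brake van's two leading (far-end) buffers, x = +91 mm on the van, 22 mm above the wheel treads. Axes as the van's.
- board: Fixed plywood display board on the table, 360 (x) by 500 (y) by 8 mm. Origin: centre of its underside. x points to its far edge, within 0.12 rad of world x; z up. Five vehicles stand on it side by side 96 mm apart in y (gaps about 36 mm), each along x within 0.04 rad, middles 0 to 20 mm nearer than its centre. 69 mm or more of board is free behind the van, 75 to 95 mm ahead of it.
- strip (a point): Middle of the near face of the wooden stop strip (14 mm thick, 28 mm above the board, full width of the board) along the board's far edge: at x = +166 mm on the board, 22 mm above its surface, level with the buffers. Axes as the board's; the face is the plane x = 0 of this point.
- covered_van: Another wagon of the row, not to be disturbed: covered van of the same colours and size, ribbed barrel roof without a lookout, 78 mm high. Origin: middle, at wheel-tread level.
- open_wagon: Another wagon of the row, not to be disturbed: empty open wagon, 182 mm long, sides 57 mm high. Origin: middle, at wheel-tread level.
- tank_wagon: Another wagon of the row, not to be disturbed: tank wagon with a lying grey tank and small dome, 182 mm long, 88 mm high. Origin: middle, at wheel-tread level.
- coach: Another vehicle of the row, not to be disturbed: two-axle coach with a row of windows, smooth roof with four tiny ventilators, 200 mm long, 82 mm high. Origin: middle, at wheel-tread level.
- mug: White mug, 80 mm wide, 92 mm high, beside the board on the right, towards the robot; not to be disturbed. Origin: centre of its underside.
- oiler: Small oil bottle, 22 mm wide, 80 mm high, beside the board on the left; not to be disturbed. Origin: centre of its underside.
- screwdriver: Screwdriver, 140 mm long, lying beside the board on the left; not to be disturbed. Origin: on the table under its middle.
There are look-alikes about, which are no part of the job. Leave any blue look-alike of the brake_van alone.

How it is judged:
By the outcome, as a careful person would: the job done as asked, in the order asked, and still so for the second after the job is handed in, with the robot touching nothing.
It also fails if it takes over 48 s, if anything falls off the work surface, if the arm or the gripper's body presses on something with over 40 N, if the wrist force passes 120 N, or if a joint passes its speed limit or range.

## Working session

There is one attempt and no reset: what is moved stays moved. The work goes in short steps, Python scripts to look and compute and a tool call to move; the robot and the scene stay as the last step left them, time stands still between calls to the robot, and variables do not carry over. Pictures are saved under pics/ and viewed, at most 10 in all, crops included, and the job is handed in when it is done.

Besides the shell and the picture viewer there is one more tool, called after "Request:" by a JSON object that holds its "name" and its "arguments", one argument or row to a line. arm_command: Moves the arm, as the interface text tells. Its arguments: {"type":"object","properties":{"steps":{"type":"array"}},"required":["steps"]}

```bash
mkdir -p pics; cat > h.py <<'E'
import numpy as np,cv2
from plant import ctrl
def cal(n):
    c=ctrl.calibration(n);f=210/np.tan(np.radians(c["vertical_fov"]/2))
    return c,f,cv2.Rodrigues(np.array(c["rvec"],float))[0],np.array(c["tvec"],float).ravel()
def slopes(n,uv):
    c,f,R,t=cal(n);d=(np.atleast_2d(uv)-[c["cx"],c["cy"]])/f
    s=d.copy()
    for _ in range(20): s=d/(1+c["k1"]*(s**2).sum(-1,keepdims=True))
    return s
def cloud(n,uv,z):  # depth -> world
    c,f,R,t=cal(n);s=slopes(n,uv);z=np.asarray(z).reshape(-1,1)
    return (np.c_[s,np.ones(len(s))]*z-t)@R
def plane(n,uv,h):
    c,f,R,t=cal(n);s=slopes(n,uv);d=np.c_[s,np.ones(len(s))]@R;o=-t@R
    return o+d*((h-o[2])/d[:,2:])
E
python3 - <<'E'
from h import *
for n in("scene","top"):
    p,d=ctrl.snapshot(n);cv2.imwrite(f"pics/{n}0.png",p[:,:,::-1]);np.savez(f"{n}0.npz",p=p,d=d)
    c,f,R,t=cal(n);print(n,f,c["k1"],-t@R,(d>0).mean())
print(ctrl.get_obs())
E
```

```text
scene 458.35288365729446 0.0339528841175724 [1.43211509 0.11042183 0.79955618] 0.9957950680272109
top 395.2113701881909 -0.07457450448683461 [ 0.43496131 -0.00496976  1.04431716] 0.9959863945578231
{'clock': 0.1, 'joint_pos': array([-5.33925919e+01,  2.05889746e+01,  6.40044240e-01, -1.84268437e-02,
       -7.01361585e+01, -1.65074012e+01]), 'qvel': array([-0.05399046, -0.13037802,  0.11813288,  0.14315908,  0.14631752,
       -0.05342102]), 'tau': array([-9.78635435e-04, -5.84160876e+01,  2.93750435e+01,  7.01539010e+00,
        1.01589609e-02, -5.81719632e-05]), 'tool_pos': array([ 0.23181967, -0.63351363,  0.24450339]), 'orientation': array([ 1.79913496e+02, -7.57008730e-03, -1.59906261e+02]), 'force': array([ 0.16484157, -0.04552225,  0.73365907]), 'moment': array([ 0.02810194, -0.04553479,  0.02153918]), 'gripper_force': 0.0, 'opening': 0.08760396790095339}
```

View pics/scene0.png

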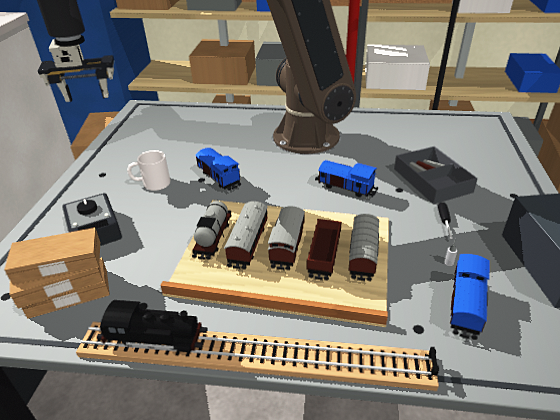

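View pics/top0.png

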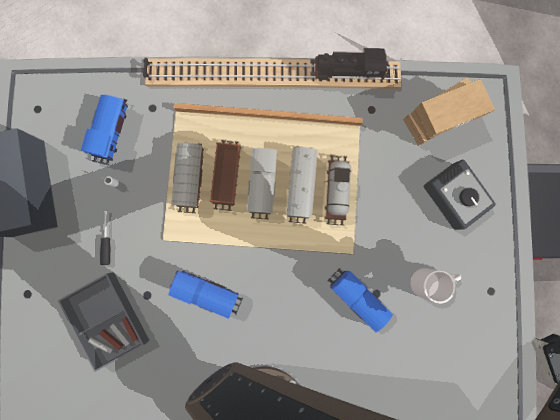

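The scene view shows the five wagons. The third one, at about (287,237) in scene and (262,183) in top, has a raised roof block at its far end. I'll confirm it with depth and measure it.

```bash
cat > m.py <<'E'
from h import *
def measure(p,d,u0,u1,v0,v1):
    v,u=np.mgrid[v0:v1,u0:u1];m=d[v0:v1,u0:u1].ravel()>0
    P=cloud("top",np.c_[u.ravel(),v.ravel()],d[v0:v1,u0:u1])
    return P[m]
if __name__=="__main__":
    f=np.load("top0.npz");p,d=f["p"],f["d"]
    b=measure(p,d,172,355,112,245);bz=b[(b[:,2]<.02)&(b[:,2]>-.01)];print("board z",np.median(bz[:,2]))
    Q=measure(p,d,245,279,135,228);Q=Q[Q[:,2]>.055]
    print("van n",len(Q),Q.min(0),Q.max(0))
    r=cv2.minAreaRect((Q[:,:2]*1000).astype(np.float32));print("rect",r)
    for x in np.arange(Q[:,0].min(),Q[:,0].max(),.01):
        s=Q[abs(Q[:,0]-x)<.006];print(x.round(3),np.percentile(s[:,2],95).round(4),((s[:,1].min()+s[:,1].max())/2).round(4),np.ptp(s[:,1]).round(4))
    S=measure(p,d,168,368,95,130);S=S[(S[:,2]>.028)&(S[:,2]<.045)]
    print("strip z",np.median(S[:,2]));print(cv2.minAreaRect((S[:,:2]*1000).astype(np.float32)))
    # strip colour: bin by y -> near edge
    for y in np.arange(-.2,.28,.06):
        s=S[abs(S[:,1]-y)<.01]
        if len(s):print("strip y",y.round(2),s[:,0].min().round(4),s[:,0].max().round(4))
    A=cv2.resize(p[95:260,150:375,::-1],None,fx=3.4,fy=3.4,interpolation=2);cv2.imwrite("pics/c1.png",A)
E
python3 m.py
```

```text
board z 0.009242383818785118
van n 1623 [ 0.50944172 -0.03513756  0.06933169] [0.66627315 0.03475209 0.10378   ]
rect ((588.0968017578125, 0.44135284423828125), (64.64128112792969, 156.0795440673828), 86.3772201538086)
0.509 0.0846 0.0051 0.0592
0.519 0.0855 0.005 0.0593
0.529 0.0852 0.0038 0.0618
0.539 0.0849 0.0038 0.0619
0.549 0.0855 0.0013 0.0619
0.559 0.0854 0.0025 0.0645
0.569 0.0854 0.0012 0.062
0.579 0.0854 0.0012 0.062
0.589 0.0853 0.0012 0.0621
0.599 0.0854 -0.0013 0.0622
0.609 0.1001 -0.0013 0.0622
0.619 0.1009 -0.0026 0.0586
0.629 0.1009 -0.0026 0.0587
0.639 0.1012 -0.0042 0.0619
0.649 0.1015 -0.0052 0.0589
0.659 0.1008 -0.0051 0.059
strip z 0.03657937174161532
((774.5702514648438, -16.679306030273438), (498.68865966796875, 16.515050888061523), 85.58323669433594)
strip y -0.2 0.7522 0.768
strip y -0.14 0.7571 0.7732
strip y -0.08 0.7615 0.7772
strip y -0.02 0.7658 0.782
strip y 0.04 0.7707 0.7848
strip y 0.1 0.7759 0.7904
strip y 0.16 0.7813 0.7956
strip y 0.22 0.7863 0.8006
```

View pics/c1.png

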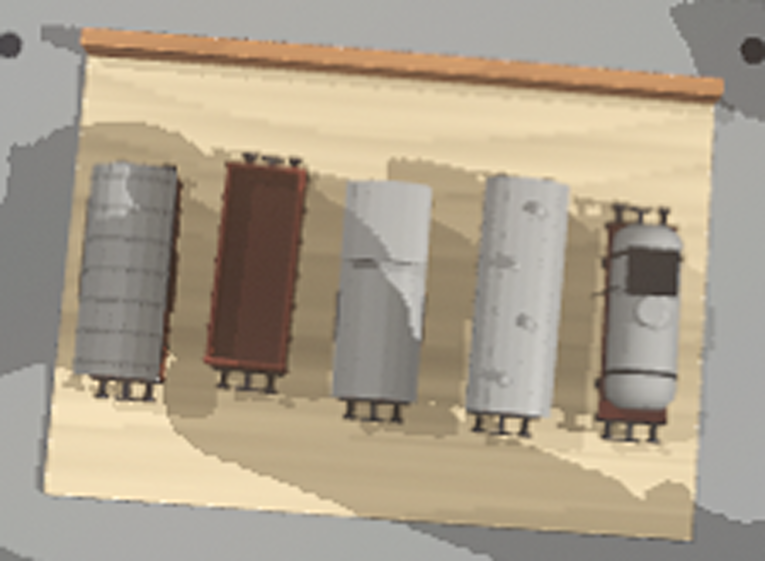

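The top crop confirms the third wagon (about (380,290) in the crop) is the brake van. Its front section stands about 16 mm above the roof, between x = 0.605 and 0.664. I'll move above it and close the fingers on the way.

Request:
{"name": "arm_command", "arguments": {
  "steps": [
    {"translation": [-40,30,0],"rotation": [0,0,0],"claw": 0},
    {"translation": [-80,60,0],"rotation": [0,0,0],"claw": 0},
    {"translation": [-120,90,0],"rotation": [0,0,0],"claw": 0},
    {"translation": [-160,120,0],"rotation": [0,0,0],"claw": 0},
    {"translation": [-200,150,0],"rotation": [0,0,0],"claw": 0}
  ]
}}

```text
clock: 0.6
tool_pos: [0.3687, -0.4225, 0.2451]
orientation: [180.0, -0.0, -159.9]
force: [2.2, -0.5, -0.6]
opening: 0.0533
gripper_force: 0.0
```

Request:
{"name": "arm_command", "arguments": {
  "steps": [
    {"translation": [-40,30,0],"rotation": [0,0,0],"claw": 0},
    {"translation": [-80,60,0],"rotation": [0,0,0],"claw": 0},
    {"translation": [-120,90,0],"rotation": [0,0,0],"claw": 0},
    {"translation": [-160,120,0],"rotation": [0,0,0],"claw": 0},
    {"translation": [-200,150,0],"rotation": [0,0,0],"claw": 0}
  ]
}}

```text
clock: 1.1
tool_pos: [0.505, -0.2127, 0.2454]
orientation: [180.0, 0.0, -159.9]
force: [0.5, -0.5, 0.2]
opening: 0.013
gripper_force: 0.0
```

```bash
cat > go.py <<'E'
from h import *;import sys
from scipy.spatial.transform import Rotation as R
# usage: go.py x y z yaw : shift mm and rot in units of 5deg, roll180 pitch0
o=ctrl.get_obs();x,y,z,w=map(float,sys.argv[1:])
T=R.from_euler("xyz",o["orientation"],degrees=True);G=R.from_euler("xyz",[180,0,w],degrees=True)
print(o["clock"],o["tool_pos"].round(4),o["orientation"].round(2),o["opening"],o["force"].round(1))
print("shift",(T.inv().apply(np.array([x,y,z])-o["tool_pos"])*1000).round(1),"rot",(np.degrees((T.inv()*G).as_rotvec())/5).round(2))
E
python3 go.py .636 -.003 .2 176.3
```

```text
1.1 [ 0.505  -0.2127  0.2454] [ 179.99    0.   -159.89] 0.013012486721201944 [ 0.5 -0.5  0.2]
shift [-195.1  151.9   45.4] rot [ 0.   -0.    4.76]
```

Request:
{"name": "arm_command", "arguments": {
  "steps": [
    {"translation": [-39,30,9],"rotation": [0,0,0.95],"claw": 0},
    {"translation": [-78,61,18],"rotation": [0,0,1.9],"claw": 0},
    {"translation": [-117,91,27],"rotation": [0,0,2.86],"claw": 0},
    {"translation": [-156,121,36],"rotation": [0,0,3.8],"claw": 0},
    {"translation": [-195,152,45],"rotation": [0,0,4.76],"claw": 0}
  ]
}}

```text
clock: 1.6
tool_pos: [0.6353, -0.0041, 0.2]
orientation: [-180.0, -0.0, 176.1]
force: [0.5, 0.3, -0.2]
opening: 0.0005
gripper_force: 0.0
```

```bash
python3 go.py .636 -.003 .127 176.3
```

```text
1.6 [ 0.6353 -0.0041  0.2   ] [-1.8000e+02 -2.0000e-02  1.7611e+02] 0.0005335844438645911 [ 0.5  0.3 -0.2]
shift [-0.7  1.2 73. ] rot [-0.   -0.   -0.04]
```

Request:
{"name": "arm_command", "arguments": {
  "steps": [
    {"translation": [0,1,25],"rotation": [0,0,0],"claw": 0},
    {"translation": [0,1,45],"rotation": [0,0,0],"claw": 0},
    {"translation": [0,1,60],"rotation": [0,0,0],"claw": 0},
    {"translation": [0,1,68],"rotation": [0,0,0],"claw": 0},
    {"translation": [0,1,72],"rotation": [0,0,0],"claw": 0}
  ]
}}

```text
clock: 2.1
tool_pos: [0.6344, -0.0052, 0.1277]
orientation: [-180.0, -0.1, 176.3]
force: [1.0, -0.3, -0.1]
opening: 0.0005
gripper_force: 0.0
```

```bash
python3 - <<'E'
from h import *
p,d=ctrl.snapshot("scene");cv2.imwrite("pics/s1.png",cv2.resize(p[150:300,190:400,::-1],None,fx=3.5,fy=3.5))
E
python3 go.py .636 -.003 .127 176.3
```

```text
2.15 [ 0.6344 -0.0052  0.1277] [-1.7998e+02 -7.0000e-02  1.7629e+02] 0.00039441268514359037 [ 0.3  0.6 -1.1]
shift [-1.4  2.3  0.7] rot [-0.   -0.01 -0.  ]
```

View pics/s1.png

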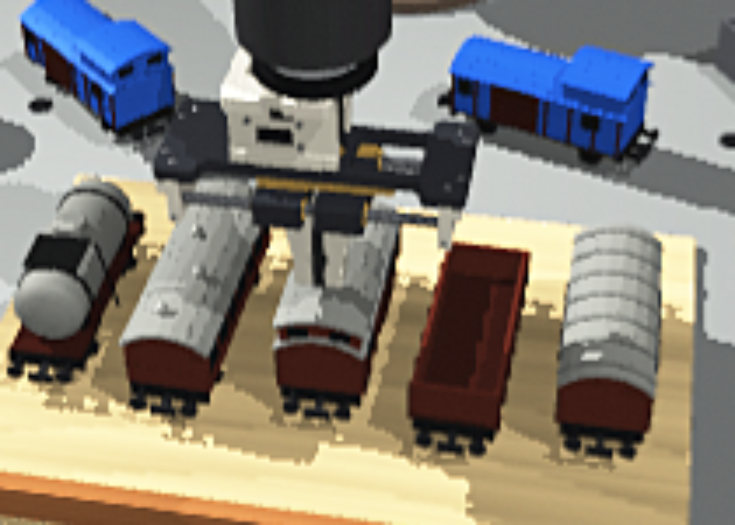

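The scene crop shows the closed fingertips at about (318,285), right above the lookout and centred, with the neighbours clear. I'll ease down 3 mm and hold.

Request:
{"name": "arm_command", "arguments": {
  "steps": [
    {"translation": [-1,1,3],"rotation": [0,0,0],"claw": 0},
    {"translation": [-1,1,3],"rotation": [0,0,0],"claw": 0},
    {"translation": [-1,1,3],"rotation": [0,0,0],"claw": 0},
    {"translation": [-1,1,3],"rotation": [0,0,0],"claw": 0},
    {"translation": [-1,1,3],"rotation": [0,0,0],"claw": 0}
  ]
}}

```text
clock: 2.65
tool_pos: [0.636, -0.0041, 0.126]
orientation: [180.0, 0.0, 176.3]
force: [-0.9, 0.7, -0.0]
opening: -0.0001
gripper_force: 0.0
```

Request:
{"name": "arm_command", "arguments": {
  "steps": [
    {"translation": [0,0,0],"rotation": [0,0,0],"claw": 0},
    {"translation": [0,0,0],"rotation": [0,0,0],"claw": 0},
    {"translation": [0,0,0],"rotation": [0,0,0],"claw": 0},
    {"translation": [0,0,0],"rotation": [0,0,0],"claw": 0},
    {"translation": [0,0,0],"rotation": [0,0,0],"claw": 0}
  ]
}}

```text
clock: 3.15
tool_pos: [0.6358, -0.0041, 0.1256]
orientation: [-180.0, -0.0, 176.3]
force: [0.1, 0.1, -0.7]
opening: 0.0007
gripper_force: 0.0
```

Request:
{"name": "arm_command", "arguments": {
  "steps": [
    {"translation": [0,0,0],"rotation": [0,0,0],"claw": 0},
    {"translation": [0,0,0],"rotation": [0,0,0],"claw": 0},
    {"translation": [0,0,0],"rotation": [0,0,0],"claw": 0},
    {"translation": [0,0,0],"rotation": [0,0,0],"claw": 0},
    {"translation": [0,0,0],"rotation": [0,0,0],"claw": 0}
  ]
}}

```text
clock: 3.65
tool_pos: [0.6358, -0.0041, 0.1256]
orientation: [-180.0, -0.0, 176.3]
force: [0.5, -0.6, 0.1]
opening: 0.0002
gripper_force: 0.0
```

Request:
{"name": "arm_command", "arguments": {
  "steps": [
    {"translation": [0,0,0],"rotation": [0,0,0],"claw": 0},
    {"translation": [0,0,0],"rotation": [0,0,0],"claw": 0},
    {"translation": [0,0,0],"rotation": [0,0,0],"claw": 0},
    {"translation": [0,0,0],"rotation": [0,0,0],"claw": 0},
    {"translation": [0,0,0],"rotation": [0,0,0],"claw": 0}
  ]
}}

```text
clock: 4.15
tool_pos: [0.6358, -0.0041, 0.1256]
orientation: [180.0, -0.0, 176.3]
force: [-0.0, -0.4, 0.5]
opening: 0.0005
gripper_force: 0.0
```

Request:
{"name": "arm_command", "arguments": {
  "steps": [
    {"translation": [0,0,0],"rotation": [0,0,0],"claw": 0},
    {"translation": [0,0,0],"rotation": [0,0,0],"claw": 0},
    {"translation": [0,0,0],"rotation": [0,0,0],"claw": 0},
    {"translation": [0,0,0],"rotation": [0,0,0],"claw": 0},
    {"translation": [0,0,0],"rotation": [0,0,0],"claw": 0}
  ]
}}

```text
clock: 4.65
tool_pos: [0.6358, -0.0041, 0.1256]
orientation: [180.0, 0.0, 176.3]
force: [0.5, 0.2, 0.0]
opening: 0.0008
gripper_force: 0.0
```

```bash
python3 - <<'E'
from h import *
o=ctrl.get_obs();tp=o["tool_pos"];print(tp,o["orientation"],o["force"])
p,d=ctrl.snapshot("scene")
v,u=np.mgrid[150:290,190:400];dd=d[150:290,190:400].ravel()
P=cloud("scene",np.c_[u.ravel(),v.ravel()],dd)[dd>0]-tp
a=np.radians(176.3-180);X=P[:,0]*np.cos(a)+P[:,1]*np.sin(a);Y=-P[:,0]*np.sin(a)+P[:,1]*np.cos(a)
for y in np.arange(-.105,.11,.01):
    m=(abs(Y-y)<.005)&(P[:,2]>-.022)&(abs(X)<.05)
    z=P[m,2]
    print(y.round(3),m.sum(),z.min().round(3) if m.any() else "", np.sort(z)[:4].round(3),X[m].max().round(3) if m.any() else "")
E
python3 go.py .41 .0123 .14 176.3
```

```text
[ 0.63583559 -0.00409997  0.12560865] [1.79999002e+02 1.28447669e-03 1.76298730e+02] [0.479066   0.19827395 0.03490086]
-0.105 0  [] 
-0.095 93 0.059 [0.059 0.07  0.071 0.071] 0.042
-0.085 179 0.048 [0.048 0.049 0.049 0.049] 0.044
-0.075 128 0.059 [0.059 0.059 0.06  0.061] 0.043
-0.065 90 0.06 [0.06  0.06  0.061 0.061] 0.038
-0.055 81 0.059 [0.059 0.059 0.06  0.061] 0.038
-0.045 186 0.06 [0.06  0.061 0.061 0.062] 0.042
-0.035 246 0.053 [0.053 0.054 0.056 0.058] 0.043
-0.025 309 0.022 [0.022 0.027 0.03  0.05 ] 0.045
-0.015 352 -0.019 [-0.019 -0.016 -0.014 -0.013] 0.049
-0.005 395 -0.021 [-0.021 -0.016 -0.016 -0.016] 0.05
0.005 382 -0.017 [-0.017 -0.017 -0.016 -0.016] 0.05
0.015 453 -0.015 [-0.015 -0.015 -0.014 -0.012] 0.048
0.025 326 0.052 [0.052 0.053 0.054 0.054] 0.044
0.035 266 0.042 [0.042 0.048 0.049 0.049] 0.042
0.045 135 0.058 [0.058 0.058 0.058 0.06 ] 0.034
0.055 82 0.058 [0.058 0.06  0.06  0.061] 0.034
0.065 91 0.06 [0.06  0.06  0.061 0.061] 0.04
0.075 141 0.051 [0.051 0.051 0.056 0.057] 0.042
0.085 166 0.049 [0.049 0.049 0.05  0.051] 0.044
0.095 70 0.071 [0.071 0.073 0.075 0.078] 0.04
0.105 0  [] 
4.7 [ 0.6358 -0.0041  0.1256] [180.   -0.  176.3] 0.00020506928534009842 [0.2 0.9 0.8]
shift [226.4   1.8 -14.4] rot [ 0. -0.  0.]
```

The pointing is done: over 2 s held with no contact, and the body geometry is confirmed. Next I back off over the row and descend behind the van.

Request:
{"name": "arm_command", "arguments": {
  "steps": [
    {"translation": [0,0,-15],"rotation": [0,0,0],"claw": 0},
    {"translation": [45,0,-20],"rotation": [0,0,0],"claw": 0},
    {"translation": [95,1,-20],"rotation": [0,0,0],"claw": 0},
    {"translation": [145,1,-20],"rotation": [0,0,0],"claw": 0},
    {"translation": [190,2,-20],"rotation": [0,0,0],"claw": 0}
  ]
}}

```text
clock: 5.2
tool_pos: [0.4441, 0.0098, 0.1453]
orientation: [-180.0, -0.0, 176.3]
force: [-0.2, 1.3, 1.8]
opening: 0.0006
gripper_force: 0.0
```

Request:
{"name": "arm_command", "arguments": {
  "steps": [
    {"translation": [17,0,0],"rotation": [0,0,0],"claw": 0},
    {"translation": [17,0,0],"rotation": [0,0,0],"claw": 0},
    {"translation": [17,0,0],"rotation": [0,0,0],"claw": 0},
    {"translation": [17,0,0],"rotation": [0,0,0],"claw": 0},
    {"translation": [17,0,0],"rotation": [0,0,0],"claw": 0}
  ]
}}

```text
clock: 5.7
tool_pos: [0.4302, 0.0113, 0.1454]
orientation: [-180.0, -0.0, 176.3]
force: [0.7, -0.0, 0.3]
opening: 0.0004
gripper_force: 0.0
```

```bash
python3 go.py .43 .0107 .049 176.3
```

```text
5.7 [0.4302 0.0113 0.1454] [-1.7999e+02 -2.0000e-02  1.7627e+02] 0.0004330921295530554 [ 0.7 -0.   0.3]
shift [ 0.1 -0.6 96.4] rot [-0.   -0.   -0.01]
```

Request:
{"name": "arm_command", "arguments": {
  "steps": [
    {"translation": [0,0,35],"rotation": [0,0,0],"claw": 0},
    {"translation": [0,0,65],"rotation": [0,0,0],"claw": 0},
    {"translation": [0,0,85],"rotation": [0,0,0],"claw": 0},
    {"translation": [0,0,94],"rotation": [0,0,0],"claw": 0},
    {"translation": [0,0,96],"rotation": [0,0,0],"claw": 0}
  ]
}}

```text
clock: 6.2
tool_pos: [0.4292, 0.0109, 0.0485]
orientation: [-179.9, -0.1, 176.3]
force: [0.6, -0.0, 0.6]
opening: 0.0003
gripper_force: 0.0
```

Request:
{"name": "arm_command", "arguments": {
  "steps": [
    {"translation": [-10,0,0],"rotation": [0,0,0],"claw": 0},
    {"translation": [-20,0,0],"rotation": [0,0,0],"claw": 0},
    {"translation": [-28,0,0],"rotation": [0,0,0],"claw": 0},
    {"translation": [-35,0,0],"rotation": [0,0,0],"claw": 0},
    {"translation": [-40,0,0],"rotation": [0,0,0],"claw": 0}
  ]
}}

```text
clock: 6.7
tool_pos: [0.4703, 0.0086, 0.0499]
orientation: [180.0, 0.0, 176.3]
force: [0.2, 1.0, 0.4]
opening: 0.0006
gripper_force: 0.0
```

```bash
python3 - <<'E'
from h import *
p,d=ctrl.snapshot("top");cv2.imwrite("pics/t2.png",cv2.resize(p[95:260,150:375,::-1],None,fx=3.4,fy=3.4,interpolation=2))
E
python3 go.py .487 .007 .049 176.3
```

```text
6.75 [0.4708 0.0088 0.0499] [1.7998e+02 6.0000e-02 1.7630e+02] 0.00011834522690609483 [ 0.8 -0.   1.1]
shift [-16.3  -0.7   0.9] rot [ 0.    0.01 -0.  ]
```

View pics/t2.png

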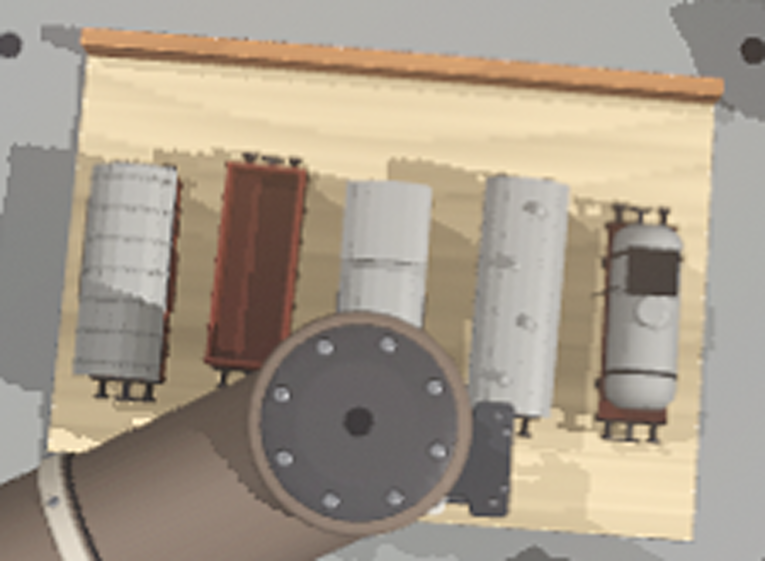

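The top view shows the gripper behind the van, about (360,420) in the crop, with nothing moved. I'll push slowly.

Request:
{"name": "arm_command", "arguments": {
  "steps": [
    {"translation": [-5,0,0],"rotation": [0,0,0],"claw": 0},
    {"translation": [-10,0,0],"rotation": [0,0,0],"claw": 0},
    {"translation": [-13,0,0],"rotation": [0,0,0],"claw": 0},
    {"translation": [-16,0,0],"rotation": [0,0,0],"claw": 0},
    {"translation": [-19,0,0],"rotation": [0,0,0],"claw": 0}
  ]
}}

```text
clock: 7.25
tool_pos: [0.4881, 0.0073, 0.0495]
orientation: [-180.0, -0.0, 176.3]
force: [-1.7, -0.4, -0.4]
opening: 0.0002
gripper_force: 0.7
```

Request:
{"name": "arm_command", "arguments": {
  "steps": [
    {"translation": [-4,0,0],"rotation": [0,0,0],"claw": 0},
    {"translation": [-8,0,0],"rotation": [0,0,0],"claw": 0},
    {"translation": [-12,0,0],"rotation": [0,0,0],"claw": 0},
    {"translation": [-16,0,0],"rotation": [0,0,0],"claw": 0},
    {"translation": [-20,0,0],"rotation": [0,0,0],"claw": 0}
  ]
}}

```text
clock: 7.75
tool_pos: [0.5085, 0.0061, 0.0495]
orientation: [-180.0, -0.0, 176.3]
force: [-1.4, 0.0, -0.2]
opening: 0.0008
gripper_force: 0.6
```

```bash
cat > chk.py <<'E'
from h import *;import sys
from m import measure
p,d=ctrl.snapshot("top");np.savez("topn.npz",p=p,d=d)
Q=measure(p,d,225,300,100,200);L=Q[(Q[:,2]>.094)&(Q[:,2]<.107)&(abs(Q[:,1])<.05)&(Q[:,0]>.6)]
r=cv2.minAreaRect((L[:,:2]*1000).astype(np.float32));print("lookout+",r,L.min(0),L.max(0))
E
python3 chk.py; python3 go.py .571 .0015 .049 176.3
```

```text
lookout+ ((658.8707885742188, -2.587127685546875), (60.371864318847656, 57.701194763183594), 85.21106719970703) [ 0.62828235 -0.03213212  0.09400545] [0.68781396 0.02906719 0.10337651]
7.8 [0.5093 0.0062 0.0496] [1.8000e+02 3.0000e-02 1.7631e+02] 0.0006942537341982611 [-0.3 -0.2  0. ]
shift [-61.9  -0.8   0.6] rot [0.   0.01 0.  ]
```

Contact is at about 1.5 N and the van is moving straight, with roughly 65 mm to go.

Request:
{"name": "arm_command", "arguments": {
  "steps": [
    {"translation": [-4,0,0],"rotation": [0,0,0],"claw": 0},
    {"translation": [-8,0,0],"rotation": [0,0,0],"claw": 0},
    {"translation": [-12,0,0],"rotation": [0,0,0],"claw": 0},
    {"translation": [-16,0,0],"rotation": [0,0,0],"claw": 0},
    {"translation": [-20,0,0],"rotation": [0,0,0],"claw": 0}
  ]
}}

```text
clock: 8.3
tool_pos: [0.5285, 0.0048, 0.0496]
orientation: [-180.0, -0.0, 176.3]
force: [-2.4, -0.2, 0.0]
opening: 0.0002
gripper_force: 0.7
```

Request:
{"name": "arm_command", "arguments": {
  "steps": [
    {"translation": [-4,0,0],"rotation": [0,0,0],"claw": 0},
    {"translation": [-8,0,0],"rotation": [0,0,0],"claw": 0},
    {"translation": [-12,0,0],"rotation": [0,0,0],"claw": 0},
    {"translation": [-16,0,0],"rotation": [0,0,0],"claw": 0},
    {"translation": [-20,0,0],"rotation": [0,0,0],"claw": 0}
  ]
}}

```text
clock: 8.8
tool_pos: [0.5485, 0.0035, 0.0496]
orientation: [180.0, -0.0, 176.3]
force: [-1.2, 0.2, -0.9]
opening: 0.0008
gripper_force: 0.7
```

```bash
python3 chk.py; python3 go.py .571 .0015 .049 176.3; python3 -c "
from h import *
p,d=ctrl.snapshot('scene');cv2.imwrite('pics/s3.png',cv2.resize(p[180:330,190:390,::-1],None,fx=3.9,fy=3.9))"
```

```text
lookout+ ((712.67138671875, -6.465656280517578), (57.789093017578125, 31.976572036743164), 82.20854187011719) [ 0.69335023 -0.03476294  0.09402219] [0.72860439 0.02432964 0.10342848]
8.85 [0.5492 0.0036 0.0496] [1.8000e+02 3.0000e-02 1.7631e+02] 0.00062363118680013 [ 0.4 -0.2  0.3]
shift [-21.9  -0.7   0.6] rot [0.   0.01 0.  ]
```

View pics/s3.png

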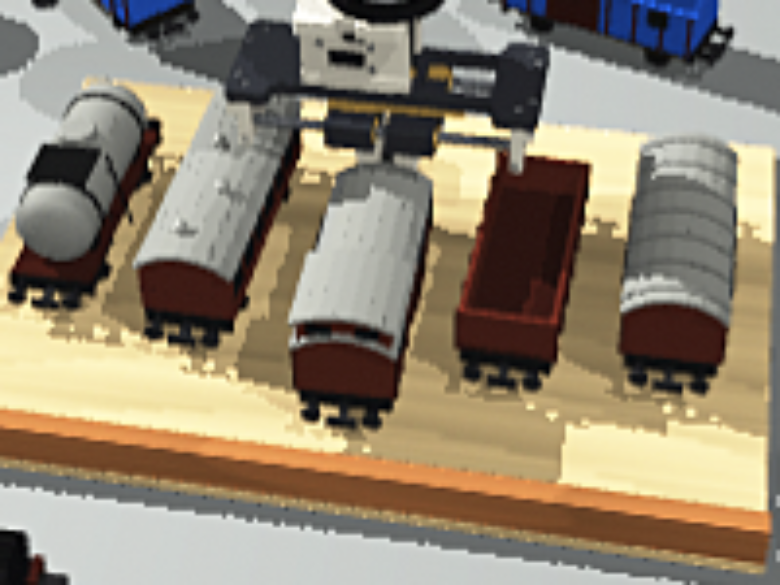

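The van has slid straight to about (345,410) in the crop and the neighbours are unmoved. I'll push 17 mm more, then measure the remaining gap.

Request:
{"name": "arm_command", "arguments": {
  "steps": [
    {"translation": [-4,0,0],"rotation": [0,0,0],"claw": 0},
    {"translation": [-8,0,0],"rotation": [0,0,0],"claw": 0},
    {"translation": [-12,0,0],"rotation": [0,0,0],"claw": 0},
    {"translation": [-15,0,0],"rotation": [0,0,0],"claw": 0},
    {"translation": [-17,0,0],"rotation": [0,0,0],"claw": 0}
  ]
}}

```text
clock: 9.4
tool_pos: [0.5654, 0.0024, 0.0496]
orientation: [-180.0, -0.0, 176.3]
force: [-1.4, -0.1, -0.5]
opening: 0.0005
gripper_force: 0.7
```

```bash
python3 chk.py; python3 go.py .571 .0015 .049 176.3; python3 -c "
from h import *
p,d=ctrl.snapshot('scene')
cv2.imwrite('pics/s4.png',np.vstack([cv2.resize(p[250:320,230:330,::-1],None,fx=7,fy=7,interpolation=0)]))
q,d=ctrl.snapshot('top');
"
```

```text
lookout+ ((734.4507446289062, -4.756528854370117), (59.74906539916992, 18.586624145507812), 82.10562896728516) [ 0.72124579 -0.03487497  0.09401974] [0.74322056 0.02443866 0.10363277]
9.45 [0.5656 0.0024 0.0496] [-1.800e+02  1.000e-02  1.763e+02] 0.0004426094943369551 [-0.2  0.3 -0.2]
shift [-5.4 -0.6  0.6] rot [-0.  0. -0.]
```

View pics/s4.png

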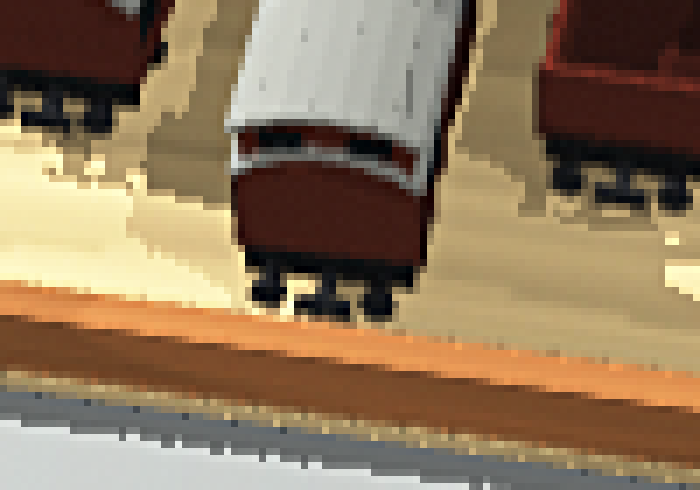

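The buffers at crop (268,294) and (378,308) are nearly at the strip's near edge, (268,312) and (378,328). I'll convert those pixels to a gap.

```bash
python3 - <<'E'
from h import *
f=lambda a:np.array(a)/7+[230,250]-.5
b=plane("scene",f([[268,305],[378,320]]),.0245);s=plane("scene",f([[268,312],[378,328],[40,283],[680,374]]),.036)
print(b.round(4),s.round(4))
E
```

```text
[[ 0.7554 -0.0246  0.0245]
 [ 0.758   0.0108  0.0245]] [[ 0.7682 -0.0221  0.036 ]
 [ 0.7712  0.0127  0.036 ]
 [ 0.7637 -0.0954  0.036 ]
 [ 0.7798  0.1063  0.036 ]]
```

Request:
{"name": "arm_command", "arguments": {
  "steps": [
    {"translation": [-2,0,0],"rotation": [0,0,0],"claw": 0},
    {"translation": [-4,0,0],"rotation": [0,0,0],"claw": 0},
    {"translation": [-6,0,0],"rotation": [0,0,0],"claw": 0},
    {"translation": [-7,0,0],"rotation": [0,0,0],"claw": 0},
    {"translation": [-8,0,0],"rotation": [0,0,0],"claw": 0}
  ]
}}

```text
clock: 10.05
tool_pos: [0.5732, 0.0019, 0.0496]
orientation: [180.0, -0.0, 176.3]
force: [-1.8, 0.6, -0.3]
opening: 0.0005
gripper_force: 0.7
```

```bash
python3 -c "
from h import *
print(ctrl.get_obs()['tool_pos'])
p,d=ctrl.snapshot('scene')
cv2.imwrite('pics/s5.png',cv2.resize(p[250:320,230:330,::-1],None,fx=7,fy=7,interpolation=0))
"
```

```text
[0.57316466 0.00194701 0.04957772]
```

View pics/s5.png

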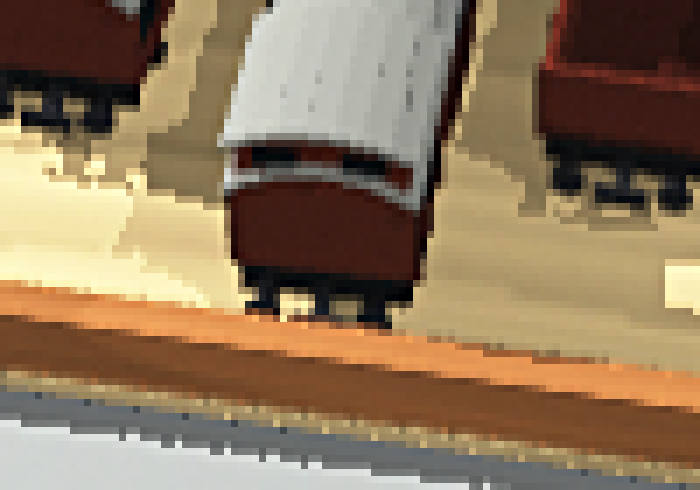

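The lower part of the buffers is now hidden by the strip edge, so the gap is 2–5 mm. I'll retreat straight back, then up.

Request:
{"name": "arm_command", "arguments": {
  "steps": [
    {"translation": [8,0,0],"rotation": [0,0,0],"claw": 0},
    {"translation": [30,0,0],"rotation": [0,0,0],"claw": 0},
    {"translation": [65,0,0],"rotation": [0,0,0],"claw": 0},
    {"translation": [100,0,0],"rotation": [0,0,0],"claw": 0},
    {"translation": [135,0,0],"rotation": [0,0,0],"claw": 0}
  ]
}}

```text
clock: 10.6
tool_pos: [0.437, 0.0106, 0.0496]
orientation: [180.0, 0.0, 176.3]
force: [-0.1, 0.8, -0.1]
opening: 0.0005
gripper_force: 0.0
```

Request:
{"name": "arm_command", "arguments": {
  "steps": [
    {"translation": [5,0,0],"rotation": [0,0,0],"claw": 0},
    {"translation": [5,0,-40],"rotation": [0,0,0],"claw": 0},
    {"translation": [5,0,-80],"rotation": [0,0,0],"claw": 0},
    {"translation": [5,0,-120],"rotation": [0,0,0],"claw": 0},
    {"translation": [5,0,-120],"rotation": [0,0,0],"claw": 0}
  ]
}}

```text
clock: 11.1
tool_pos: [0.4365, 0.0121, 0.1751]
orientation: [179.8, 0.6, 176.4]
force: [-0.1, -0.3, -1.1]
opening: 0.0005
gripper_force: 0.0
```

```bash
python3 -c "
from h import *
p,d=ctrl.snapshot('top')
cv2.imwrite('pics/t6.png',cv2.resize(p[85:260,150:375,::-1],None,fx=3.4,fy=3.4,interpolation=2))
o=np.load('top0.npz')['p'];
print(ctrl.get_obs()['qvel'])
"
```

```text
[-0.04647615  2.72077655 -3.34265249 -1.21563263  1.69457429 -0.1274343 ]
```

View pics/t6.png

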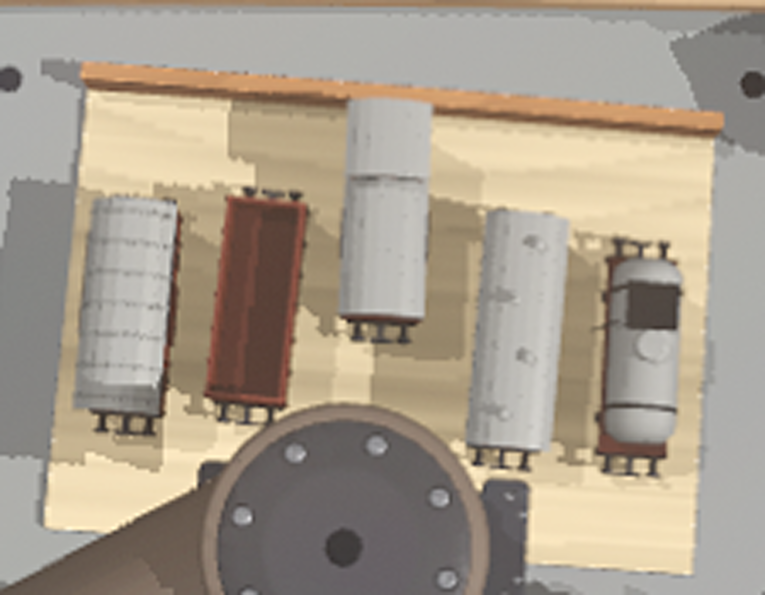

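The top view shows the van up against the strip, straight, with the other four wagons where they were and the gripper clear. Handing in.

```bash
python3 -c "
from h import *
print(ctrl.close_job())"
```

```text
the job is handed in; nothing more can be done
None
```

I held the fingertips just above the brake van's lookout for over two seconds, then pushed the van straight forward until its leading buffers were about 2–5 mm from the stop strip by my measurements. The other wagons show no movement in the last picture, and the job is handed in.

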